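Hang the ear defenders on the sanitising stand and start its lamp

ROBOT

A 6-joint arm with a two-finger parallel gripper is mounted at the origin on a cart in front of the work surface, level with it; the furniture and walls round the work are solid. World frame = base frame: x ahead of the robot, y to its left, z up, the work surface at z = 0. Lengths are in mm, angles in degrees, forces in N, time in s.
With the tool pointing down it reaches from about 350 to 850 mm from the base axis. Payload 8.1 kg.
Tool frame: the origin (TCP) lies at the centre of the arm's flange, where the gripper is bolted on; the fingertips stand 173 mm ahead of it and the grasp point (between the pads) lies 155 mm ahead of it; z points along the fingers, y is the line along which they close (so a half turn about z gives the same grasp; the last joint's range is limited). The gripper opens to 85 mm and grips with 20 to 120 N. Pads are 22 mm wide; open, the fingers measure 114 mm over their backs; the gripper's body (76 mm by 85 mm) begins 54 mm behind the grasp point. The pads swing forward as they close: fully open they stand 13 mm farther back than shut.
Start: joints at [61.112, 7.471, 85.268, -0, 87.261, -4.893], TCP at [243.979, 548.162, 404.692] pointing down, gripper open.
Joint ranges: [-169.43, 169.43], [-51.17, 129.36], [1.28, 143.12], [-76.62, 256.62], [0, 156.53], [-152.29, 152.29]. Speed limits (degrees/s): [136.94, 136.94, 159.86, 180, 180, 180].

INTERFACE

Orientations are given as [roll, pitch, yaw] about the fixed x, y, z axes, in that order (R = Rz(yaw) Ry(pitch) Rx(roll)).
In Python, from bench import * gives the robot as it stands.
- The arm moves only by the shell command python3 -m jog 'ROWS' [FORCE]. ROWS is text: rows parted by semicolons, each of 7 numbers parted by spaces: the shift along the tool's x, y, z scaled (see below), then the turn, a rotation vector about the tool's x, y, z scaled (see below), then the closure, from -1 (fully open) to 1 (shut). In form: tx ty tz wx wy wz hand; .... A call has 1 to 5 rows; each row shifts and turns the commanded pose from where the row before left it, along the tool's axes as they then stand; what a row does not reach is not made up. The controller multiplies each number of a shift by 0.1 m and each number of a turn by 60 degrees. A row lasts 1/8 s, in which the tool goes at most 62.5 mm and 10.7 degrees, less where a joint would pass 70% of its speed; a pose out of reach is approached as far as the arm can. A call with a number of a shift or a turn outside -1 to 1 is refused whole. A call with a gripper value outside its range is refused whole. The fingers move at their own pace and stop on an object; FORCE is the grip in N (left out, the last holds). Time passes only in rows, so rows that do not move let the fingers close. It gives the time, the measured TCP pose, the force, the opening and the grip force at its end, in the units of the state.
- sense(): the state, without advancing time (a new reading comes with each control period).
- snapshot(name): name is "scene" or "top" or "wrist"; returns a dict with "img" (480x640x3 uint8, red, green, blue), "fx", "fy", "cx", "cy" (pixels), "extrinsics" (4x4, takes a point from camera to world coordinates). Camera axes: x right, y down, z forward; pixel columns grow to the right and rows downward; lengths in mm; the calibration is good to about 2 mm. A picture is of the moment at which its call begins. There is no depth.
- hand_in(): hands the job in; it is judged then, once.
The state is a dict: "time": time; "joint_pos": joint angles; "qd": joint speeds; "joint_efforts": joint torques, N m; "tool_pos": TCP position; "tcp_rot": TCP orientation; "ft_force": force on the tool from outside, world axes, zero at the start; "wrist_torque": the same for the moment, N m; "finger_gap": finger opening in mm; "grip_force": force on a finger pad.
Only numpy, scipy, OpenCV 4.12 (cv2) and the standard library are available. Lean on these libraries where they do the work, as an engineer would, in place of code of your own. Each camera call takes 0.05 s, during which the arm holds its last target. There are 200 camera calls.

TASK

Hang the ear defenders by their headband over the open part of the stand's bar and let go, then slide them along the bar until they are fully home against the column under the lamp head, and after that press the green button all the way in to start the lamp. They must be left hanging straight on the bar, still home; do not drop them, and leave the other things on the worktop where they are.

Things in the scene. Friction and masses are not known exactly. Their poses are not given: they have to be found in the camera images.
- ear_defenders: Rigid ear defenders (0.15 to 0.31 kg) standing upright on their two yellow cups, 136 wide, 64 deep, 147 high (mm). Origin: centre of the underside, z up; own x from cup to cup, own y through the arch (as a bar would pass). The same turned half round. Black headband: inverted U, 5 thick, 30 to 40 wide along y. Gap between the cups 80 (x -40 to 40); cups 56 high.
- crown (a point): On the ear defenders: the peak of the headband's underside, 118 mm above their origin, in the middle; it rests on top of the bar when they hang. The underside there is a shallow V, falling 20 degrees to each side. Axes as the ear defenders'.
- pad (a point): On the ear defenders: centre of the hard yellow pad on top of the headband, the place to grip, 134 mm above their origin. The pad is 26 mm in x, 64 in y, z 121 to 147 from their origin; beside it (x beyond 13) the band's upper face lies at z 118 or lower.
- stand: Fixed sanitising stand. Origin: underside of its grey foot (110 mm in x, y -115 to 70, 12 thick), z up. A steel bar, 14 mm diameter, runs level along own y at x 0, its top at z 150, from a white column (50 wide in x, y -105 to -60) to a free end at y 138 with a black knob (20 mm diameter, 6 long). Open above from y -10 to 132.
- lamp_head (a point): On the stand: centre of the underside of the white lamp head that juts from the column over the first 50 mm of the bar (60 mm wide in x, y -107 to -10, z 188 to 202). Nothing gets onto the bar from above there; hanging ear defenders pass under it with 9 mm to spare above their pad.
- home (a point): On top of the stand's bar under the lamp head, stand y -28, z 150: where the crown is when the ear defenders are fully home, their pad against the column (14 mm of the pad still sticks out from under the lamp head). Axes as the stand's: y points to the bar's free end.
- bar_open (a point): On top of the stand's bar, stand y 80, z 150: about the middle of the open length, where to hang things on. Axes as the stand's.
- lamp_button (a joint): Green push button of 26 mm diameter on top of the lamp column, pressed straight down; 0 is out, 0.006 m is fully in, a spring (5 N when fully in) brings it back.
- lamp_button_top (a point): Centre of the top face of the green button, about stand x 0, y -84; it moves with the button. The button's top when out is the highest point of the stand.
- white_jar: Bystander, not to be disturbed: closed sample jar, cream with a white lid, 51 across, 60 high (mm). Origin: centre of its underside.
- red_jar: Bystander, not to be disturbed: closed sample jar, cream with a red lid, 51 across, 60 high (mm). Origin: centre of its underside.
- beaker: Bystander, not to be disturbed: empty clear beaker, 72x78, 92 high (mm). Origin: centre of its underside.
- wash_bottle: Bystander, not to be disturbed: wash bottle with blue cap and bent spout, 65x99 mm, 215 high (mm). Origin: centre of its underside.
- notebook: Bystander, not to be disturbed: closed blue notebook lying flat, 148x104x13 (mm). Origin: centre of its underside.
- timer: Bystander, not to be disturbed: cream bench timer lying flat, 54x68x19 (mm). Origin: centre of its underside.
- tube_rack: Bystander, not to be disturbed: brown wooden test-tube rack with tubes, 56x172, 128 high (mm). Origin: centre of its underside.
- tape: Bystander, not to be disturbed: roll of red tape lying flat, 62 across, 18 high (mm). Origin: centre of its underside.
Mind the look-alikes: they are no part of the job. There is more than one size of the ear_defenders; the one meant has the size given above.

How it is judged (in metres and radians):
On the way, in this order (a step that is already met when the one before it is completed fails the run):
1. The ear defenders hang straight over the open part of the bar, outside the lamp head, and have been let go (z of crown in the frame of home between -0.005 and 0.006 m and x of crown in the frame of home between -0.008 and 0.008 m and angle between the y axis of ear_defenders and the y axis of stand, either way round below 0.15 rad and angle between ear_defenders's own z axis and vertical below 0.15 rad and contact force between the fingers and ear_defenders below 0.1 N and y of crown in the frame of home between 0.04 and 0.16 m and linear speed of ear_defenders below 0.03 m/s), for 0.2 s.
2. They have been slid along the bar fully home against the column (z of crown in the frame of home between -0.005 and 0.006 m and x of crown in the frame of home between -0.008 and 0.008 m and angle between the y axis of ear_defenders and the y axis of stand, either way round below 0.15 rad and angle between ear_defenders's own z axis and vertical below 0.15 rad and y of crown in the frame of home below 0.006 m), for 0.2 s.
3. The green button is pressed in with the ear defenders home (all of step 2 and value of joint lamp_button above 0.0045 m), for 0.05 s.
At the end, for the whole second after the job is handed in: The ear defenders hang at rest on the bar, released: crown on top of the bar (within 5 mm in height, 8 mm sideways), not more than 6 mm short of home, their arch square to the bar and upright within 0.15 rad; the button is out again (all of step 2 and contact force between the fingers and ear_defenders below 0.1 N and linear speed of ear_defenders below 0.02 m/s and contact force between ear_defenders and stand above 0.3 N and value of joint lamp_button below 0.002 m); the robot touches nothing.
It fails at once if The ear defenders are dropped (falling freely, faster than 0.7 m/s) (contact force between the fingers and ear_defenders below 0.1 N and linear speed of ear_defenders above 0.7 m/s).
It fails at once if A bystander has been moved by more than 30 mm (distance of any of white_jar, red_jar, beaker, wash_bottle, notebook, timer, tube_rack, tape from where it was at the start of the episode above 0.03 m).
It also fails if it takes over 64 s, if anything falls off the work surface, if the arm or the gripper's body presses on something with over 40 N, if the wrist force passes 120 N, or if a joint passes its speed limit or range.

## Working session

There is one attempt and no reset: what is moved stays moved. The work goes in short steps, Python scripts to look and compute and a shell command to move; the robot and the scene stay as the last step left them, time stands still between calls to the robot, and variables do not carry over. Pictures are saved under pics/ and viewed, at most 10 in all, crops included, and the job is handed in when it is done.

```bash
mkdir -p pics; cat > h.py <<'E'
from bench import *
import numpy as np, cv2, pickle
from scipy.spatial.transform import Rotation as R
def take(n,tag):
    s=snapshot(n); pickle.dump(s,open(f'pics/{tag}.pkl','wb'))
    cv2.imwrite(f'pics/{tag}.png',s['img'][:,:,::-1]); return s
def load(tag): return pickle.load(open(f'pics/{tag}.pkl','rb'))
def onz(s,u,v,z):
    E=np.array(s['extrinsics']); d=E[:3,:3]@np.array([(u-s['cx'])/s['fx'],(v-s['cy'])/s['fy'],1]); o=E[:3,3]
    return (o+d*(z-o[2])/d[2]).round(1)
def px(s,p):
    E=np.linalg.inv(np.array(s['extrinsics'])); c=E[:3,:3]@np.array(p)+E[:3,3]
    return (s['fx']*c[0]/c[2]+s['cx'], s['fy']*c[1]/c[2]+s['cy'])
def rows(dx,dy,dz):
    S=sense(); M=R.from_euler('xyz',S['tcp_rot'],degrees=True).as_matrix()
    return (M.T@np.array([dx,dy,dz])/100).round(3)
E
python3 - <<'E'
from h import *
a=take('scene','s0');b=take('top','t0')
for s in (a,b): print(s['fx'],s['cx'],s['cy'],np.array(s['extrinsics']).round(3).tolist())
S=sense(); print(S)
E
```

```text
501.7637902866812 318.90059597730766 252.95674739939653 [[0.663, -0.528, 0.531, -108.842], [-0.749, -0.46, 0.477, -537.0], [-0.007, -0.713, -0.701, 989.81], [0.0, 0.0, 0.0, 1.0]]
433.73379262572143 319.460083829484 234.36520462054503 [[0.042, -0.978, 0.202, 353.141], [-0.999, -0.042, 0.007, 27.333], [0.002, -0.203, -0.979, 1214.188], [0.0, 0.0, 0.0, 1.0]]
{'time': 0.1, 'joint_pos': array([ 6.11118267e+01,  7.51099928e+00,  8.53261192e+01, -5.03739779e-04,
        8.72620819e+01, -4.89204582e+00]), 'qd': array([-0.04916664, -0.1712625 , -0.14843281, -0.06214615,  0.05855123,
       -0.10463736]), 'joint_efforts': array([ 3.52665329e-04, -5.70951676e+01, -5.01944268e+01, -1.36544804e-04,
        8.00572860e-03, -1.59393352e-05]), 'tool_pos': array([243.86870822, 547.96136209, 403.71729115]), 'tcp_rot': array([-1.79901118e+02, -7.95837278e-03,  1.56003890e+02]), 'ft_force': array([0.05284285, 0.07234837, 0.39762151]), 'wrist_torque': array([0.02502125, 0.00925517, 0.00056583]), 'grip_force': 0.0, 'finger_gap': 85.20794334054197}
```

View pics/s0.png

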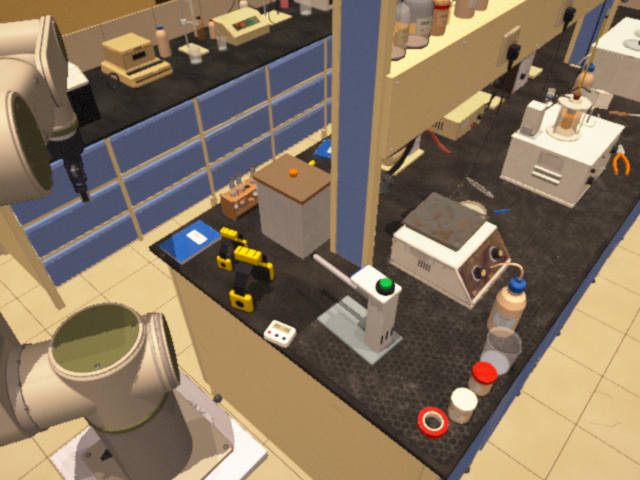

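View pics/t0.png

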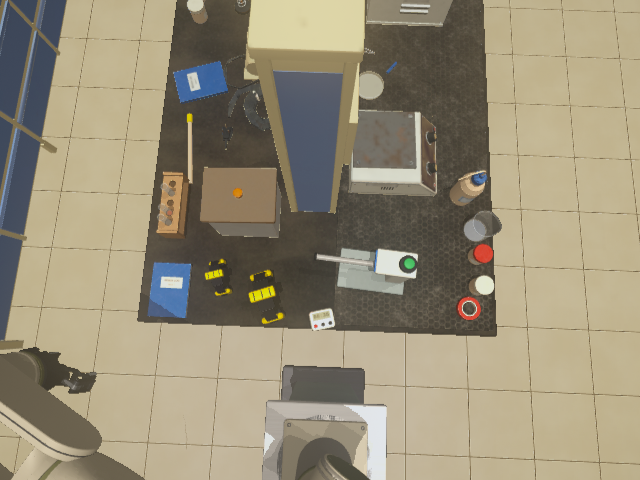

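The scene image shows two ear defenders: a larger pair with its pad at (253,262) and a smaller pair at (232,237). In the top image they are at (262,294) and (215,275). The timer is beside the larger pair. The stand's knob is at top (319,258) and its button at (408,264). I'll enlarge both images.

```bash
python3 - <<'E'
from h import *
a=load('s0')['img'][215:365,190:410,::-1]; b=load('t0')['img'][225:345,195:435,::-1]
A=cv2.resize(a,(0,0),fx=3.3,fy=3.3,interpolation=2)
cv2.imwrite('pics/c1.png',A); cv2.imwrite('pics/c2.png',cv2.resize(b,(0,0),fx=3.3333,fy=3.3333,interpolation=2))
E
```

```text
(no output)
```

View pics/c1.png

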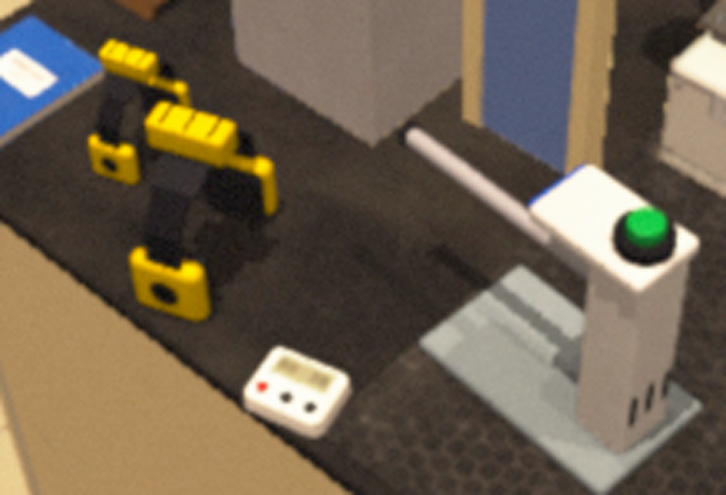

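View pics/c2.png

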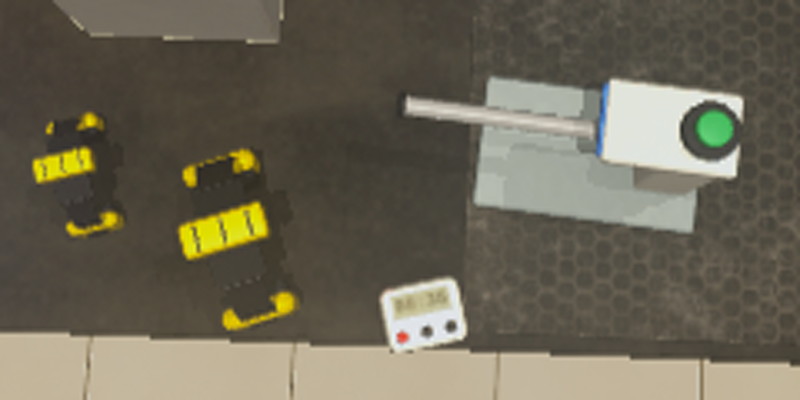

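```bash
python3 - <<'E'
from h import *
t=load('t0');s=load('s0')
c=lambda u,v,z:onz(t,195+u/3.3333,225+v/3.3333,z)
d=lambda u,v,z:onz(s,190+u/3.3,215+v/3.3,z)
ang=lambda p,q:np.degrees(np.arctan2(*(q-p)[1::-1]))
print('pad ctr',c(225,231,147))
P=[c(*p,147) for p in [(180,232),(262,202),(270,232),(188,260)]]
l=(P[0]+P[3])/2;r=(P[1]+P[2])/2;print('pad ends',l,r,np.linalg.norm(l-r),ang(r,l),np.linalg.norm(P[0]-P[3]))
print('scene pad corners',[d(*p,147) for p in [(150,103),(180,101),(236,130),(218,133)]])
H=[c(*p,202) for p in [(608,80),(743,98),(737,177),(602,160)]];print('head',H,ang(H[1],H[0]),ang(H[2],H[3]))
print('head scene',[d(*p,202) for p in [(591,167),(695,238),(637,290),(535,208)]])
k=c(405,105,143);e=c(597,128,143);print('bar',k,e,ang(e,k),'scene knob',d(411,133,143))
f=[c(*p,12) for p in [(490,76),(475,205),(692,233)]];print('foot',f,ang(f[2],f[1]))
fs=[d(*p,12) for p in [(520,265),(420,343),(602,490),(698,405)]];print('foots',fs)
for z in (215,225,235): print(z,c(714,128,z),d(648,222,z))
E
```

```text
pad ctr [418.4 167.7 147. ]
pad ends [406.3 196.9 147. ] [429.9  138.35 147.  ] 63.12735144135224 111.95309673767333 21.32510257888576
scene pad corners [array([414., 205., 147.]), array([430. , 189.9, 147. ]), array([436. , 136.6, 147. ]), array([425.3, 144.2, 147. ])]
head [array([ 532.9, -103.9,  202. ]), array([ 524. , -199.6,  202. ]), array([ 467.8, -195.2,  202. ]), array([ 475.7, -100.5,  202. ])] 84.68683471841149 85.23135124999155
head scene [array([ 530.7, -109.8,  202. ]), array([ 524.2, -197.6,  202. ]), array([ 465.5, -195.3,  202. ]), array([ 477.7, -105. ,  202. ])]
bar [517.9  40.1 143. ] [ 506.6 -103.9  143. ] 85.51306779359452 scene knob [520.1  41.6 143. ]
foot [array([565.8, -28.9,  12. ]), array([456.8, -20. ,  12. ]), array([ 441.4, -199.7,   12. ])] 85.1018118784803
foots [array([564.6, -29.7,  12. ]), array([456.6, -21.9,  12. ]), array([ 443.9, -200.7,   12. ]), array([ 546.2, -209.4,   12. ])]
215 [ 499.8 -176.5  215. ] [ 505.4 -173.2  215. ]
225 [ 498.3 -174.4  225. ] [ 497.5 -177.9  225. ]
235 [ 496.9 -172.4  235. ] [ 489.5 -182.6  235. ]
```

```bash
python3 -m jog '-0.32 -0.28 0 0 0 0 -1;-0.32 -0.28 0 0 0 0 -1;-0.32 -0.28 0 0 0 0 -1;-0.32 -0.28 0 0 0 0 -1;-0.32 -0.28 0 0 0 0 -1'; python3 -m jog '-0.31 -0.27 0 0 0 0 -1;-0.31 -0.27 0 0 0 0 -1;-0.31 -0.27 0 0 0 0 -1;-0.31 -0.27 0 0 0 0 -1;-0.31 -0.27 0 0 0 0 -1'; python3 - <<'E'
from h import *
s=load('s0');t=load('t0');print('post base',onz(s,350,268,0),onz(t,312,212,300))
E
```

```text
time: 0.72
tool_pos: [333.5, 353.8, 404.3]
tcp_rot: [-180.0, -0.0, 156.0]
ft_force: [0.7, 0.7, -0.3]
finger_gap: 85.2
grip_force: 0.0
time: 1.35
tool_pos: [420.1, 167.5, 404.4]
tcp_rot: [-180.0, -0.0, 156.0]
ft_force: [0.7, 0.3, 0.6]
finger_gap: 85.3
grip_force: 0.0
post base [653.2  33.5   0. ] [591.   52.3 300. ]
```

```bash
python3 -m jog '0 0 0 0 0 0.15 -1;0 0 0 0 0 0.15 -1;0 0 0 0 0 0.15 -1;0 0 0 0 0 0.15 -1;0 0 0 0 0 0.135 -1'; python3 - <<'E'
from h import *
w=take('wrist','w1'); S=sense(); print(S['tool_pos'],S['tcp_rot'],rows(418.5-S['tool_pos'][0],168-S['tool_pos'][1],0),px(w,(418.5,168,147)))
E
```

```text
time: 1.98
tool_pos: [419.8, 168.8, 404.3]
tcp_rot: [-180.0, -0.0, 111.6]
ft_force: [-0.4, 0.9, -0.3]
finger_gap: 85.2
grip_force: 0.0
[419.7699508  168.76630096 404.24200233] [-1.79950876e+02 -4.13828668e-03  1.11239476e+02] [-0.003 -0.015  0.   ] (np.float64(322.08151701617476), np.float64(252.91209422674072))
```

View pics/w1.png

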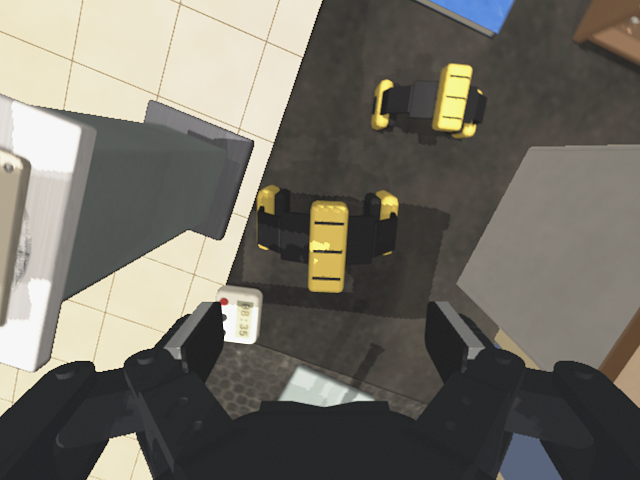

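The wrist image shows the larger pair: pad centre about (328,247), ends at (329.5,203) and (326.5,291). The smaller pair at (450,100) is the decoy.

```bash
python3 - <<'E'
from h import *
w=load('w1');f=lambda u,v:onz(w,u,v,147)
a,b=f(329.5,203),f(326.5,291);S=sense();c=f(328,247)
print(a,b,np.linalg.norm(a-b),np.degrees(np.arctan2(*(a-b)[1::-1])),c,f(310,247)-f(346,247),S['tool_pos'])
m=(c+np.array([418.4,167.7,147]))/2;print(m,rows(*(m[:2]-S['tool_pos'][:2]),0))
E
```

```text
[410.3 202.3 147. ] [432.  142.6 147. ] 63.5214924257924 109.97540029739861 [420.7 173.5 147. ] [-23.2  -9.2   0. ] [419.7699508  168.76630096 404.24200233]
[419.55 170.6  147.  ] [ 0.018  0.005 -0.   ]
```

```bash
python3 -m jog '0.02 0.003 0.37 0 0 0.015 -1;0 0 0.37 0 0 0 -1;0 0 0.25 0 0 0 -1;0 0 0.12 0 0 0 -1;0 0 0 0 0 0 -1' 40;  python3 -m jog '0 0 0 0 0 0 0.6;0 0 0 0 0 0 1;0 0 0 0 0 0 1;0 0 0 0 0 0 1;0 0 0 0 0 0 1' 40
```

```text
time: 2.65
tool_pos: [419.2, 170.7, 293.1]
tcp_rot: [-179.9, -0.0, 111.1]
ft_force: [-0.2, 0.4, -0.8]
finger_gap: 85.3
grip_force: 0.0
time: 3.28
tool_pos: [419.7, 171.0, 294.3]
tcp_rot: [179.9, -0.0, 111.0]
ft_force: [-0.2, 1.2, 3.4]
finger_gap: 25.6
grip_force: 42.1
```

```bash
python3 -m jog '0 0 -0.2 0 0 0 1;0 0 -0.35 0 0 0 1;0 0 -0.45 0 0 0 1;0 0 -0.45 0 0 0 1;0 0 -0.3 0 0 0 1' 60;python3 -m jog '0 0 -0.1 0 0 0.1 1;0 0 0 0 0 0.1 1;0 0 0 0 0 0.1 1;0 0 0 0 0 0.1 1;0 0 0 0 0 0.03 1' 60; python3 - <<'E'
from h import *
S=sense();p=S['tool_pos'];print(p,S['tcp_rot'],S['ft_force'],rows(512.3-p[0],-14.3-p[1],0)); take('top','t1'); take('scene','s1')
E
```

```text
time: 3.9
tool_pos: [419.4, 170.7, 470.5]
tcp_rot: [179.9, 0.0, 111.0]
ft_force: [1.6, 0.6, -2.7]
finger_gap: 25.2
grip_force: 59.9
time: 4.53
tool_pos: [419.3, 170.7, 478.0]
tcp_rot: [-179.9, 0.0, 85.2]
ft_force: [-0.0, 0.3, -2.3]
finger_gap: 25.1
grip_force: 59.7
[419.3389572  170.72504276 477.95719004] [-1.79920855e+02  3.52991334e-02  8.51516927e+01] [-0.02088318  0.27827994 -2.30590765] [-1.765  1.083 -0.   ]
```

```bash
python3 -m jog '-0.3 0.18 0 0 0 0 1;-0.4 0.25 0 0 0 0 1;-0.4 0.25 0 0 0 0 1;-0.4 0.25 0 0 0 0 1;-0.265 0.153 0 0 0 0 1'; python3 -m jog '0 0 0 0 0 0 1;0 0 0 0 0 0 1'; python3 - <<'E'
from h import *
S=sense();p=S['tool_pos'];print(p,S['tcp_rot'])
A=take('top','t2')['img'][215:335,260:440,::-1];B=take('scene','s2')['img'][150:350,250:430,::-1]
cv2.imwrite('pics/c3.png',np.hstack([cv2.resize(A,(440,293),interpolation=2).repeat(1,0) if 0 else cv2.copyMakeBorder(cv2.resize(A,(435,290),interpolation=2),0,110,0,0,0),cv2.resize(B,(360,400),interpolation=2)]))
E
```

```text
time: 5.25
tool_pos: [513.2, -16.1, 478.3]
tcp_rot: [-180.0, 0.0, 85.2]
ft_force: [-0.2, 1.1, -2.0]
finger_gap: 24.9
grip_force: 59.9
time: 5.5
tool_pos: [512.5, -13.8, 478.4]
tcp_rot: [-180.0, -0.0, 85.2]
ft_force: [-1.0, -0.3, -2.6]
finger_gap: 25.0
grip_force: 59.9
[512.47996209 -13.8362373  478.39899528] [-1.79952516e+02 -2.43648341e-02  8.52486480e+01]
```

View pics/c3.png

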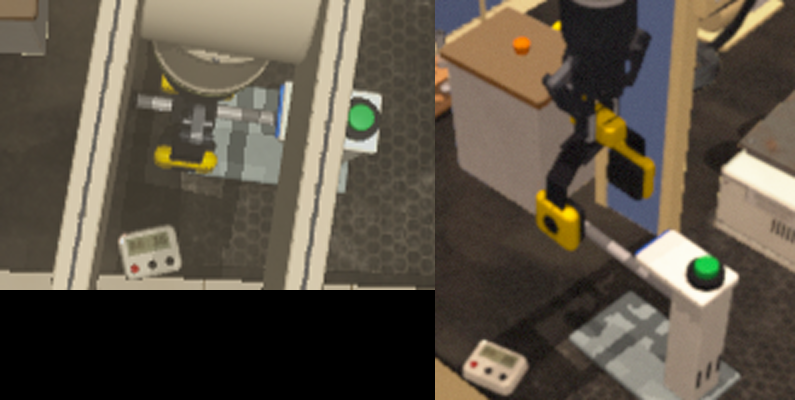

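The defenders are held upright and square, straddling the bar from above, with the cups to either side. I'll lower them.

```bash
python3 -m jog '0 0.01 0.3 0 0 0 1;0 0 0.4 0 0 0 1;0 0 0.4 0 0 0 1;0 0 0.25 0 0 0 1;0 0 0.05 0 0 0 1'; python3 -m jog '0 0 0.04 0 0 0 1;0 0 0.03 0 0 0 1;0 0 0 0 0 0 1'; python3 - <<'E'
from h import *
S=sense();print(S['tool_pos'],S['tcp_rot'],S['ft_force'],S['wrist_torque'])
A=take('scene','s3')['img'][180:350,280:430,::-1]
cv2.imwrite('pics/c4.png',cv2.resize(A,(0,0),fx=3.5,fy=3.5,interpolation=2))
E
```

```text
time: 6.22
tool_pos: [512.6, -13.2, 336.7]
tcp_rot: [-179.8, -0.0, 85.3]
ft_force: [-0.2, -0.5, -2.4]
finger_gap: 25.4
grip_force: 59.8
time: 6.6
tool_pos: [513.9, -14.2, 332.5]
tcp_rot: [179.9, 0.0, 85.2]
ft_force: [0.6, -0.0, -2.4]
finger_gap: 25.3
grip_force: 59.8
[513.8885902  -14.19774902 332.50330048] [1.79925963e+02 2.00741504e-03 8.52106751e+01] [ 0.64150074 -0.03677806 -2.41019002] [ 0.05043029 -0.0651508  -0.00222467]
```

View pics/c4.png

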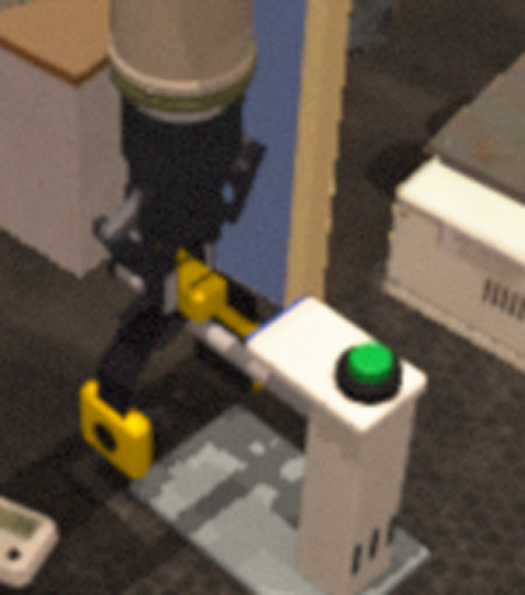

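The bar runs under the band and the pad is in line with it. I'll lower in small steps until it touches.

```bash
python3 -m jog '0 0 0.02 0 0 0 1;0 0 0.01 0 0 0 1;0 0 0 0 0 0 1'; python3 -m jog '0 0 0.015 0 0 0 1;0 0 0 0 0 0 1'; python3 -m jog '0 0 0.01 0 0 0 1;0 0 0 0 0 0 1'
```

```text
time: 7.02
tool_pos: [513.6, -14.3, 328.6]
tcp_rot: [-180.0, 0.0, 85.2]
ft_force: [-0.6, -1.2, -1.5]
finger_gap: 25.0
grip_force: 59.8
time: 7.28
tool_pos: [513.6, -14.2, 327.0]
tcp_rot: [-180.0, 0.0, 85.2]
ft_force: [-1.1, 0.0, -1.9]
finger_gap: 25.0
grip_force: 59.8
time: 7.52
tool_pos: [513.8, -14.3, 326.7]
tcp_rot: [179.9, 0.0, 85.2]
ft_force: [-0.0, 0.2, 0.8]
finger_gap: 24.9
grip_force: 60.4
```

Contact: the weight has come off. One more millimetre, then open slowly.

```bash
python3 -m jog '0 0 0.008 0 0 0 1;0 0 0 0 0 0 1'; python3 -m jog '0 0 0 0 0 0 0.3;0 0 0 0 0 0 0.1;0 0 0 0 0 0 -0.1;0 0 0 0 0 0 -0.3;0 0 0 0 0 0 -0.3' 20;  python3 -m jog '0 0 0 0 0 0 -0.3;0 0 0 0 0 0 -0.3;0 0 0 0 0 0 -0.3'
```

```text
time: 7.78
tool_pos: [513.9, -14.3, 326.6]
tcp_rot: [179.9, 0.0, 85.2]
ft_force: [-3.2, 0.3, 7.7]
finger_gap: 25.1
grip_force: 61.3
time: 8.4
tool_pos: [513.6, -14.2, 325.3]
tcp_rot: [-180.0, 0.0, 85.2]
ft_force: [-0.7, 0.5, -0.6]
finger_gap: 55.4
grip_force: 0.0
time: 8.78
tool_pos: [513.6, -14.2, 325.4]
tcp_rot: [180.0, 0.0, 85.2]
ft_force: [-0.2, -0.4, -0.2]
finger_gap: 55.4
grip_force: 0.0
```

```bash
python3 -m jog '0 0 -0.1 0 0 0 -0.3;0 0 -0.2 0 0 0 -0.3;0 0 -0.2 0 0 0 -0.3;0 0 0 0 0 0 -0.3'; python3 -m jog '0.2 0 0 0 0 0 0;0.3 0 0 0 0 0 1;0.25 0 0 0 0 0 1;0 0 0 0 0 0 1;0 0 0 0 0 0 1'; python3 - <<'E'
from h import *
s=take('scene','s4');t=take('top','t4')
A=cv2.resize(s['img'][215:345,280:410,::-1],(400,400),interpolation=2);B=cv2.resize(t['img'][225:325,300:400,::-1],(400,400),interpolation=2)
cv2.imwrite('pics/c5.png',np.hstack([A,B]))
S=sense();print(S['tool_pos'],S['finger_gap'])
for P in(s,t):
  print([np.round(px(P,p)) for p in [(512.8,-14,179),(515.6,17.5,179),(510,-45.5,179)]])
E
```

```text
time: 9.28
tool_pos: [514.3, -14.3, 377.9]
tcp_rot: [179.7, 0.0, 85.2]
ft_force: [-0.1, 0.1, 0.0]
finger_gap: 55.5
grip_force: 0.0
time: 9.9
tool_pos: [519.7, 60.2, 374.8]
tcp_rot: [-180.0, 0.0, 85.2]
ft_force: [0.5, -0.2, -0.1]
finger_gap: -0.1
grip_force: 0.0
[519.81721273  59.79155943 375.07074121] -0.13769348271348544
[array([330., 257.]), array([321., 250.]), array([340., 264.])]
[array([339., 257.]), array([326., 256.]), array([352., 259.])]
```

View pics/c5.png

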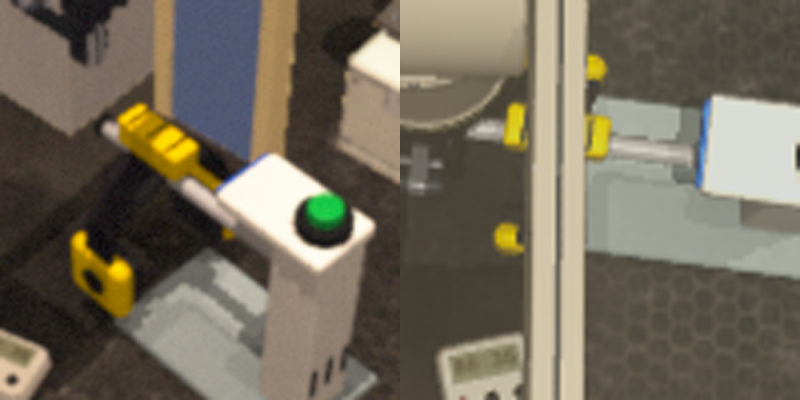

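They hang straight on the bar, clear of the lamp head, with the pad along the bar. I'll lower the closed fingers behind the pad's free end.

```bash
python3 -m jog '0 0 0.2 0 0 0 1;0 0 0.2 0 0 0 1;0 0 0.03 0 0 0 1;0 0 0 0 0 0 1'; python3 -m jog '-0.15 0 0 0 0 0 1;-0.15 0 0 0 0 0 1;-0.12 0 0 0 0 0 1;-0.12 0 0 0 0 0 1;-0.12 0 0 0 0 0 1'; python3 -m jog '-0.12 0 0 0 0 0 1;-0.12 0 0 0 0 0 1;-0.12 0 0 0 0 0 1;-0.12 0 0 0 0 0 1;0 0 0 0 0 0 1'
```

```text
time: 10.5
tool_pos: [519.7, 60.3, 331.9]
tcp_rot: [-179.9, 0.0, 85.2]
ft_force: [-0.7, 0.5, 0.4]
finger_gap: 0.1
grip_force: 0.0
time: 11.12
tool_pos: [514.4, -6.1, 332.7]
tcp_rot: [180.0, -0.0, 85.2]
ft_force: [0.3, 2.6, 1.1]
finger_gap: 0.1
grip_force: 1.1
time: 11.75
tool_pos: [510.2, -54.2, 332.2]
tcp_rot: [-180.0, 0.0, 85.1]
ft_force: [0.4, 0.1, -0.3]
finger_gap: -0.1
grip_force: 0.0
```

```bash
python3 -m jog '-0.08 0 0 0 0 0 1;-0.06 0 0 0 0 0 1;-0.04 0 0 0 0 0 1;-0.02 0 0 0 0 0 1;0 0 0 0 0 0 1'; python3 -m jog '-0.02 0 0 0 0 0 1;-0.02 0 0 0 0 0 1'; python3 -m jog '-0.02 0 0 0 0 0 1;0 0 0 0 0 0 1'
```

```text
time: 12.38
tool_pos: [508.7, -73.2, 332.4]
tcp_rot: [180.0, 0.0, 85.2]
ft_force: [-0.5, -0.2, -0.2]
finger_gap: 0.0
grip_force: 0.0
time: 12.62
tool_pos: [508.5, -75.9, 332.5]
tcp_rot: [180.0, -0.2, 85.2]
ft_force: [0.9, 14.1, 1.1]
finger_gap: 0.3
grip_force: 7.3
time: 12.88
tool_pos: [508.5, -76.5, 332.5]
tcp_rot: [180.0, -0.4, 85.3]
ft_force: [1.3, 18.5, 2.4]
finger_gap: 0.1
grip_force: 9.2
```

A firm stop at 18 N, about where expected. I'll back off and look.

```bash
python3 -m jog '0 0 0 0 0 0 1;0.04 0 0 0 0 0 1;0.1 0 0 0 0 0 1;0.3 0 0 0 0 0 1;0 0 0 0 0 0 1'; python3 -m jog '0 0 -0.3 0 0 0 1;0 0 -0.4 0 0 0 1;0 0 -0.3 0 0 0 1;0 0 0 0 0 0 1'; python3 - <<'E'
from h import *
s=take('scene','s5');t=take('top','t5')
A=cv2.resize(s['img'][235:365,310:440,::-1],(400,400),interpolation=2);B=cv2.resize(t['img'][225:325,330:430,::-1],(400,400),interpolation=2)
cv2.imwrite('pics/c6.png',np.hstack([A,B]))
S=sense();p=S['tool_pos'];print(p,S['tcp_rot'],rows(498.2-p[0],-177-p[1],0))
E
```

```text
time: 13.5
tool_pos: [511.9, -33.7, 332.4]
tcp_rot: [-180.0, -0.0, 85.3]
ft_force: [-0.8, -0.4, 0.2]
finger_gap: -0.1
grip_force: 0.0
time: 14.0
tool_pos: [512.5, -35.7, 435.7]
tcp_rot: [179.7, 0.1, 85.2]
ft_force: [-0.2, 0.0, -0.3]
finger_gap: 0.4
grip_force: 0.0
[511.81585432 -35.48819746 432.07176175] [1.79996645e+02 1.95295824e-02 8.51830266e+01] [-1.422 -0.017  0.   ]
```

View pics/c6.png

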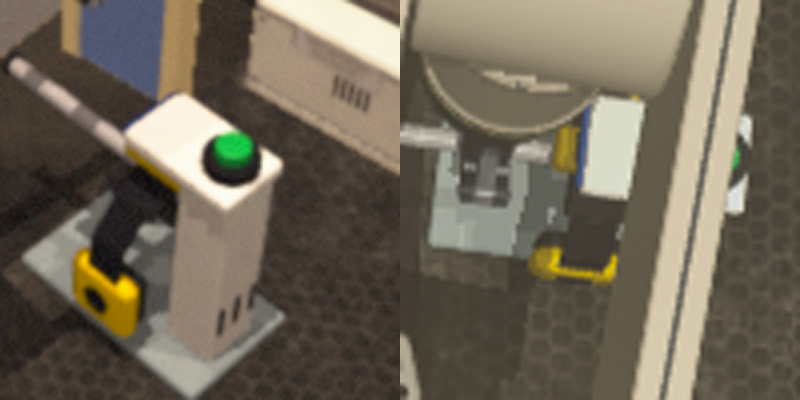

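Home: about 14 mm of pad shows outside the lamp head, square and upright. Next, the button.

```bash
python3 -m jog '-0.3 -0.003 0 0 0 0 1;-0.4 -0.007 0 0 0 0 1;-0.4 -0.007 0 0 0 0 1;-0.32 0 0 0 0 0 1;0 0 0 0 0 0 1'; python3 -m jog '0 0 0.1 0 0 0 1;0 0 0.1 0 0 0 1;0 0 0.05 0 0 0 1;0 0 0 0 0 0 1';python3 -m jog '0 0 0.04 0 0 0 1;0 0 0.03 0 0 0 1;0 0 0 0 0 0 1'
```

```text
time: 14.72
tool_pos: [497.6, -178.4, 430.3]
tcp_rot: [-179.8, -0.0, 85.0]
ft_force: [-0.4, -0.7, 0.2]
finger_gap: 0.0
grip_force: 0.0
time: 15.22
tool_pos: [498.2, -175.9, 406.6]
tcp_rot: [-179.9, -0.0, 85.3]
ft_force: [-0.1, -0.6, -1.3]
finger_gap: 0.1
grip_force: 0.0
time: 15.6
tool_pos: [498.2, -176.5, 400.2]
tcp_rot: [-180.0, -0.0, 85.2]
ft_force: [0.9, 0.1, 0.2]
finger_gap: 0.1
grip_force: 0.0
```

```bash
python3 -m jog '0 0 0.03 0 0 0 1;0 0 0 0 0 0 1'; python3 -m jog '0 0 0.03 0 0 0 1;0 0 0 0 0 0 1';python3 -m jog '0 0 0.02 0 0 0 1;0 0 0 0 0 0 1'
```

```text
time: 15.85
tool_pos: [498.3, -176.6, 397.4]
tcp_rot: [180.0, 0.0, 85.2]
ft_force: [0.2, 0.6, 1.9]
finger_gap: -0.1
grip_force: 0.7
time: 16.1
tool_pos: [498.4, -176.6, 394.5]
tcp_rot: [180.0, 0.0, 85.2]
ft_force: [0.1, -0.2, 2.6]
finger_gap: 0.2
grip_force: 1.5
time: 16.35
tool_pos: [498.4, -176.6, 392.6]
tcp_rot: [180.0, 0.0, 85.2]
ft_force: [-0.4, 0.1, 3.8]
finger_gap: -0.0
grip_force: 2.1
```

The spring force is rising, so I'll go to the stop.

```bash
python3 -m jog '0 0 0.02 0 0 0 1;0 0 0 0 0 0 1'; python3 -m jog '0 0 0.015 0 0 0 1;0 0 0 0 0 0 1;0 0 0 0 0 0 1'
```

```text
time: 16.6
tool_pos: [498.4, -176.6, 391.4]
tcp_rot: [179.9, 0.0, 85.2]
ft_force: [-2.1, 0.3, 9.6]
finger_gap: -0.0
grip_force: 4.7
time: 16.98
tool_pos: [498.3, -176.5, 391.2]
tcp_rot: [179.9, 0.0, 85.2]
ft_force: [-6.1, 2.6, 18.0]
finger_gap: -0.0
grip_force: 8.7
```

Bottomed out at 18 N. I'll retreat and check.

```bash
python3 -m jog '0 0 -0.05 0 0 0 1;0 0 -0.2 0 0 0 1;0 0 -0.4 0 0 0 1;0 0 -0.4 0 0 0 1;0 0 0 0 0 0 1'; python3 -m jog '0 0 0 0 0 0 1;0 0 0 0 0 0 1;0 0 0 0 0 0 1'; python3 - <<'E'
from h import *
s=take('scene','s6'); r=load('s5')['img']; 
cv2.imwrite('pics/c7.png',np.hstack([cv2.resize(i[235:365,310:440,::-1],(400,400),interpolation=2) for i in (r,s['img'])]))
E
```

```text
time: 17.6
tool_pos: [498.7, -176.6, 498.8]
tcp_rot: [179.6, 0.1, 85.2]
ft_force: [0.1, 0.2, -0.8]
finger_gap: -0.1
grip_force: 0.0
time: 17.98
tool_pos: [498.2, -176.4, 492.7]
tcp_rot: [-179.9, -0.0, 85.2]
ft_force: [0.2, -0.3, 0.7]
finger_gap: 0.0
grip_force: 0.0
```

View pics/c7.png

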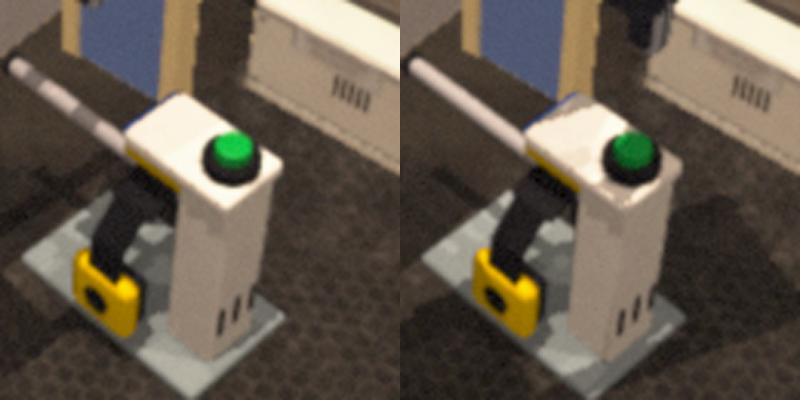

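The defenders haven't moved, the button is out again and the gripper is clear. Handing in.

```bash
python3 -c "
from bench import *
print(hand_in())"
```

```text
the job is handed in; nothing more can be done
None
```

The ear defenders are hanging straight on the bar, home against the column; the green button was pressed to its stop and is out again, and the job is handed in (the hand-in returned no verdict).

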